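Set up the bench scale: weighing board home, then cup centred on it

TASK

Get the bench scale ready for weighing: slide the empty round wooden board along the bench, without lifting it, into the low steel guard until it is fully home against the guard's back wall. Then gently set the white cup down, not dropped, upright in the centre of the board and let go. Leave the jar, the oil bottle and the dough scraper where they are and do not tip the cup.

Things in the scene. Friction and masses are not known exactly. Their poses are not given: they have to be found in the camera images.
- board: Loose round wooden weighing board, 130 mm across, a shallow dish: floor 12 mm thick, a rim 8 mm wide rising 10 mm above the floor (rim top 22 mm over the bench). Too wide to grip across; closed fingertips lowered into the dish (114 mm inside) can slide it by its rim. About 0.3 kg. Starts on the bench, on the robot's side of the guard. Origin: centre of its underside, z up.
- seat (a point): Point on the bench (z = 0) midway between the guard's side walls, 67 mm in front of its back wall; a board fully home has its centre 2 mm past this point along x. x axis: level, from the open mouth towards the back wall (away from the robot, turned up to 17 degrees either way); y: across. A thin weighing plate lies here, level with the bench.
- guard: Fixed steel guard, open to the robot; origin and axes as the seat point. Walls 25 mm high, 4 mm thick: back wall's inner face at x = +67 mm; side walls' inner faces at y = +-73 mm, from x = +67 to -30 mm (8 mm of play each side of the board), then wings flaring to x = -63, y = +-98 mm. Behind it a black console 35 mm high, 130 mm wide, x = +77 to +127 mm.
- cup: Loose white straight-sided ceramic cup without a handle, 58 mm outside diameter, 80 mm high, wall 4 mm, open at the top, empty, about 0.22 kg. Stands upright on the bench to the left or right of the guard. Origin: centre of its underside, z up. When on the board its underside is 12 mm above the bench.
- jar: Bystander: closed amber glass jar with a steel lid, 72 mm across, 110 mm high, standing on the other side from the cup. Origin: centre of its underside.
- oil: Bystander: dark green oil bottle, 60 mm across, 200 mm high, beyond the right-hand place. Origin: centre of its underside.
- scraper: Bystander: dough scraper lying flat, steel blade and black bar handle, 104 by 150 mm, 22 mm high, beyond the left-hand place. Origin: underside, between the handle and the blade's middle.
Mind the look-alikes: they are no part of the job. Several things have the shape of the board; the one meant has the colours described above.

How it is judged:
On the way, in this order (a step that is already met when the one before it is completed fails the run):
1. the empty board is home in the guard, the cup not yet on it (x of board in the frame of seat above -0.006 m and horizontal distance between board and seat below 0.013 m and height (world z) of board below 0.004 m and angle between board's own z axis and vertical below 0.05 rad and horizontal distance between cup and board above 0.1 m), for 0.2 s.
2. the cup stands centred on the board, the board still home (x of board in the frame of seat above -0.006 m and horizontal distance between board and seat below 0.013 m and height (world z) of board below 0.004 m and angle between board's own z axis and vertical below 0.05 rad and horizontal distance between cup and board below 0.012 m and z of cup in the frame of board between 0.009 and 0.015 m and angle between cup's own z axis and vertical below 0.06 rad), for 0.2 s.
At the end, for the whole second after the job is handed in: The board lies flat in the guard, its edge within about 8 mm of the back wall (its centre no more than 6 mm short of the seat point along the guard, and within 13 mm of it overall); the cup stands upright on the board's floor, its centre within 12 mm of the board's centre; both at rest (all of step 2 and linear speed of each of cup, board below 0.02 m/s); the robot touches nothing.
It fails at once if the board is lifted more than 20 mm off the bench (height (world z) of board above 0.02 m).
It fails at once if the cup is tipped by more than about 35 degrees (angle between cup's own z axis and vertical above 0.6 rad).
It fails at once if the cup is let go while more than 15 mm above the board's floor (horizontal distance between cup and board below 0.06 m and z of cup in the frame of board above 0.027 m and contact force between cup and the fingers below 0.1 N).
It fails at once if the jar, oil bottle or scraper is moved by more than 30 mm (distance of any of jar, oil, scraper from where it was at the start of the episode above 0.03 m).
It also fails if it takes over 64 s, if anything falls off the work surface, if the arm or the gripper's body presses on something with over 40 N, if the wrist force passes 120 N, or if a joint passes its speed limit or range.

ROBOT

A 6-joint arm with a two-finger parallel gripper is mounted at the origin on the work surface. World frame = base frame: x ahead of the robot, y to its left, z up, the work surface at z = 0. Lengths are in m, angles in rad, forces in N, time in s.
With the tool pointing down it reaches from about 0.3 to 0.875 m from the base axis. Payload 4.2 kg.
Tool frame: the origin (TCP) lies at the very end of the fingers, on their centre line; the grasp point (between the pads) lies 19 mm behind it; x points along the fingers, y is the direction in which the jaws open and shut, and the axes are right-handed (so a half turn about x gives the same grasp; the last joint's range is limited). The gripper opens to 85 mm and grips with 20 to 120 N. Pads are 22 mm wide; open, the fingers measure 114 mm over their backs; the gripper's body (76 mm by 85 mm) begins 54 mm behind the grasp point. The pads swing forward as they close: fully open they stand 13 mm farther back than shut.
Start: joints at [1.177, 0.32, 1.565, -0, 1.257, -0.02], TCP at [0.21, 0.535, 0.231] pointing down, gripper open.
Joint ranges: [-3.11, 3.11], [-0.84, 2.01], [0.21, 2.61], [-1.34, 4.49], [0.05, 2.63], [-2.56, 2.56]. Speed limits (rad/s): [2.57, 2.57, 3.14, 3.14, 3.14, 3.14].

INTERFACE

Orientations are given as a unit quaternion [w, x, y, z].
In Python, from bench import bot gives the robot as it stands.
- The arm moves only by the tool servo_tool, never from a script. Its argument "rows" is a list of rows, each a list of 7 numbers: the shift along the tool's x, y, z in cm, then the turn, a rotation vector about the tool's x, y, z in degrees, then the opening, from 0 (shut) to 1 (fully open). In form: [[x, y, z, wx, wy, wz, grip], ...]. A call has exactly 8 rows; each row is the pose to reach, as a shift and turn from the pose commanded when the call began, along the tool's axes at that moment; what a row does not reach only later rows make up. A row lasts 1/8 s, in which the tool goes at most 62.5 mm and 10.7 degrees, less where a joint would pass 70% of its speed; a pose out of reach is approached as far as the arm can. A call with a gripper value outside its range is refused whole. The fingers move at their own pace and stop on an object; "squeeze" is the grip in N (left out, the last holds). Time passes only in rows, so rows that repeat a pose let the fingers close, or fill a call up. It gives the time, the measured TCP pose, the force and the opening at its end, in the units of the state.
- bot.read_state(): the state, without advancing time (a new reading comes with each control period).
- bot.camera(name): name is "scene" or "top"; returns a dict with "img" (480x640x3 uint8, blue, green, red), "mtx" (3x3 intrinsics, pixels), "eye" and "orientation" of the camera in the world. Camera axes: x right, y down, z forward; pixel columns grow to the right and rows downward; lengths in m; the calibration is good to about 2 mm. A picture is of the moment at which its call begins. There is no depth.
- bot.close_job(): hands the job in, once; it reports no verdict.
The state is a dict: "time_s": time; "joint_pos": joint angles; "joint_velocities": joint speeds; "joint_efforts": joint torques, N m; "tcp_pos": TCP position; "orientation": TCP orientation; "force": force on the tool from outside, world axes, zero at the start; "moment": the same for the moment, N m; "finger_gap": finger opening in m.
Only numpy, scipy, OpenCV 4.12 (cv2) and the standard library are available. Lean on these libraries where they do the work, as an engineer would, in place of code of your own. Each camera call takes 0.05 s, during which the arm holds its last target. There are 200 camera calls.

## Working session

There is one attempt and no reset: what is moved stays moved. The work goes in short steps, Python scripts to look and compute and a tool call to move; the robot and the scene stay as the last step left them, time stands still between calls to the robot, and variables do not carry over. Pictures are saved under pics/ and viewed, about 8 in all and at most 12, crops included, and the job is handed in when it is done.

Besides the shell and the picture viewer there is one more tool, called after "Emit:" by a JSON object that holds its "method" and its "body", one argument or row to a line. servo_tool: Moves the arm, as the interface text tells. Its arguments: {"type":"object","properties":{"rows":{"type":"array"},"squeeze":{"type":"number"}},"required":["rows"]}

```bash
mkdir -p pics; cat > h.py <<'E'
import numpy as np, cv2
from scipy.spatial.transform import Rotation as R
from bench import bot
def rot(q): return R.from_quat([q[1],q[2],q[3],q[0]]).as_matrix()
def px2w(c,u,v,z):
    d=rot(c["orientation"])@np.linalg.inv(c["mtx"])@np.array([u,v,1.]); e=np.array(c["eye"])
    return e+d*(z-e[2])/d[2]
def w2px(c,p):
    q=np.array(c["mtx"])@(rot(c["orientation"]).T@(np.array(p)-c["eye"])); return q[:2]/q[2]
def snap(n,f):
    c=bot.camera(n); cv2.imwrite("pics/"+f,c["img"]); return c
E
python3 - <<'E'
from h import *
a=snap("scene","s0.png");b=snap("top","t0.png")
for c in(a,b):print(c["eye"],c["mtx"],rot(c["orientation"]))
s=bot.read_state();print(s["tcp_pos"],s["orientation"],rot(s["orientation"]),s["time_s"],s["finger_gap"])
E
```

```text
[1.19719013 0.31804159 1.09159201] [[536.47967644   0.         315.9089388 ]
 [  0.         536.47967644 251.63664804]
 [  0.           0.           1.        ]] [[-0.40856951  0.73926182 -0.53531572]
 [ 0.91267245  0.32447561 -0.24848457]
 [-0.00999826 -0.59009113 -0.80727473]]
[0.22996624 0.0147641  1.28850584] [[539.26323123   0.         325.86673914]
 [  0.         539.26323123 236.3050704 ]
 [  0.           0.           1.        ]] [[-0.04424758 -0.97576314  0.21430923]
 [-0.99901983  0.04348397 -0.00827848]
 [-0.00124119 -0.21446547 -0.97673078]]
[0.20980083 0.53490365 0.23056723] [ 0.69467505  0.13083823  0.69490927 -0.1319433 ] [[-6.15857851e-04  3.65156836e-01  9.30945812e-01]
 [-1.47403615e-03  9.30944646e-01 -3.65157354e-01]
 [-9.99998724e-01 -1.59713281e-03 -3.50751911e-05]] 0.1 0.08538125051973611
```

View pics/t0.png

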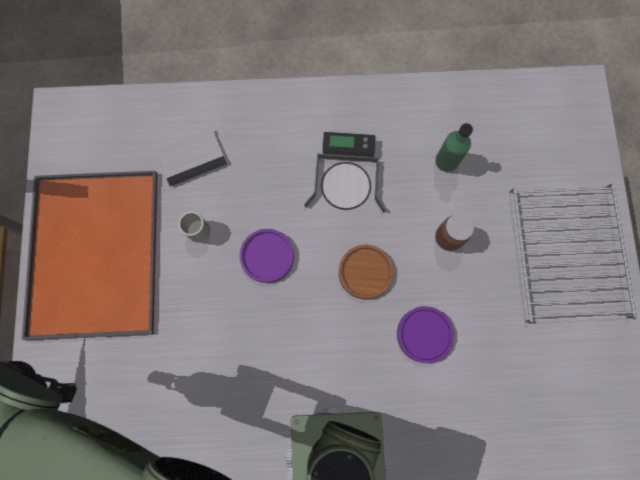

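View pics/s0.png

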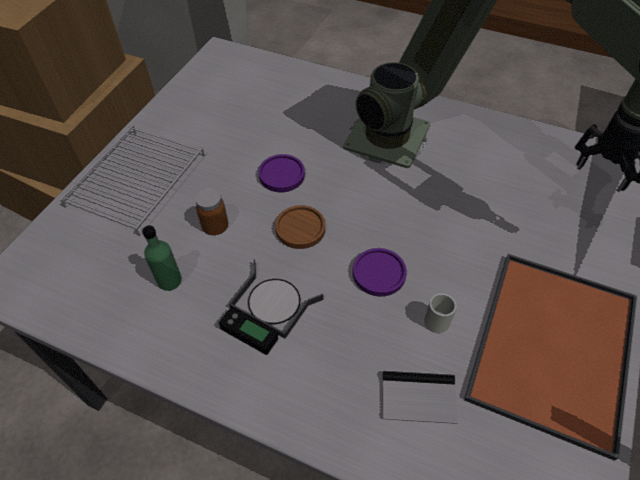

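The top view shows the brown board at about (367,272), the guard plate at (346,186), the cup at (192,226), the jar at (455,233) and the bottle at (455,150). The purple discs at (268,256) and (426,334) are decoys. I'll enlarge the work area next.

```bash
python3 - <<'E'
from h import *
t=cv2.imread("pics/t0.png");
a=cv2.resize(t[120:310,295:410],None,fx=5/2*1.26,fy=5/2*1.26,interpolation=3)
b=cv2.resize(t[195:255,165:225],None,fx=6,fy=6,interpolation=3)
im=np.zeros((598,800,3),np.uint8);im[:a.shape[0],:a.shape[1]]=a[:598];im[:360,400:760]=b;cv2.imwrite("pics/c0.png",im);print(a.shape)
E
```

```text
(598, 362, 3)
```

View pics/c0.png

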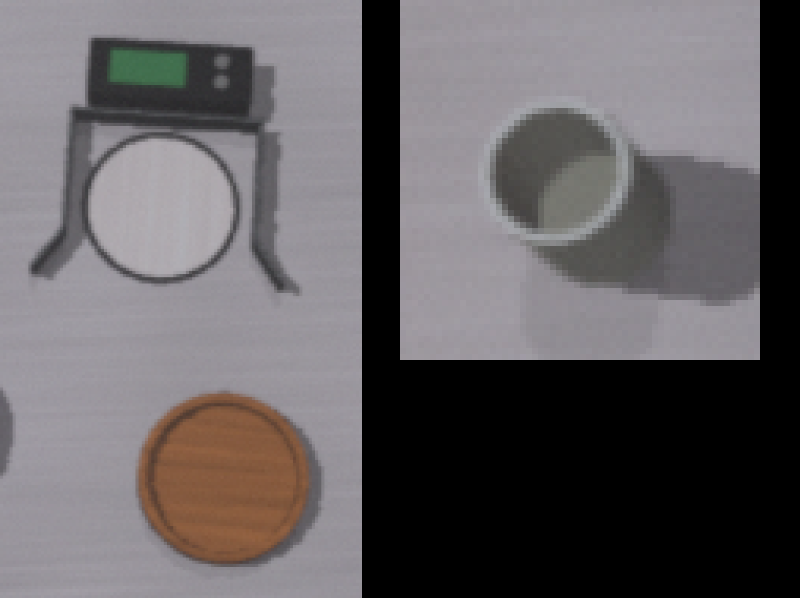

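```bash
python3 - <<'E'
from h import *
c=bot.camera("top")
f=lambda u,v:(295+u/3.15-.3,120+v/3.15-.3)
g=lambda u,v:(165+(u-400)/6-.4,195+v/6-.4)
seat=px2w(c,*f(162,207),0)
bl=px2w(c,*f(73,107),.025);br=px2w(c,*f(263,124),.025)
wl=px2w(c,*f(35,270),.012);wr=px2w(c,*f(290,290),.012)
bd=px2w(c,*f(223,478),.022);cup=px2w(c,*g(558,170),.08)
for n,p in dict(seat=seat,bl=bl,br=br,wl=wl,wr=wr,board=bd,cup=cup).items():print(n,p.round(4))
for l,r in((bl,br),(wl,wr)):
    d=r-l;print(np.linalg.norm(d),np.degrees(np.arctan2(d[0],-d[1])), (l+r)/2)  # yaw of guard x axis
# centroid of the brown board
hsv=cv2.cvtColor(c["img"],cv2.COLOR_BGR2HSV);m=cv2.inRange(hsv,(5,90,50),(20,255,255));m[:, :300]=0;m[:, 410:]=0;m[:230]=0;m[320:]=0
n,_,st,ce=cv2.connectedComponentsWithStats(m);i=1+st[1:,4].argmax();print(st[i],ce[i],px2w(c,*ce[i],.02))
E
```

```text
seat [ 0.6405 -0.0525  0.    ]
bl [0.7179 0.0146 0.025 ]
br [ 0.6971 -0.1341  0.025 ]
wl [0.5898 0.0497 0.012 ]
wr [ 0.5649 -0.1477  0.012 ]
board [ 0.4185 -0.086   0.022 ]
cup [0.5406 0.3142 0.08  ]
0.15009559443284967 -7.976651142710547 [ 0.70748732 -0.05973968  0.025     ]
0.19893891279837542 -7.201828703672702 [ 0.57732421 -0.04899675  0.012     ]
[ 339  245   54   54 2266] [365.5141218  271.32700794] [ 0.41905592 -0.08626025  0.02      ]
```

Emit:
{"method": "servo_tool", "body": {
  "rows": [
    [0,-6,5,-2,0,0,0],
    [0,-12,10,-4,0,0,0],
    [0,-18,15,-6,0,0,0],
    [0,-23,19.5,-8,0,0,0],
    [0,-28,23.5,-10,0,0,0],
    [1,-33,28,-12,0,0,0],
    [1.5,-38,32,-13.7,0,0,0],
    [2,-42.5,36,-13.7,0,0,0]
  ]
}}

```text
time_s: 1.15
tcp_pos: [0.3711, 0.0607, 0.216]
orientation: [0.706, 0.048, 0.705, -0.047]
force: [1.2, 0.4, 0.4]
finger_gap: -0.0001
```

```bash
cat >> h.py <<'E'
def go(x,y,z):
    s=bot.read_state();M=rot(s["orientation"]);print("t",s["time_s"],"tcp",np.round(s["tcp_pos"],4),"gap",s["finger_gap"],"F",np.round(s["force"],1),"j",np.round(s["joint_pos"],2))
    print("tool axes y,z:",M[:,1].round(3),M[:,2].round(3),"shift cm",(M.T@(np.array([x,y,z])-s["tcp_pos"])*100).round(2),"yaw of z",np.degrees(np.arctan2(M[1,2],M[0,2])).round(2))
E
python3 -c "
from h import *
go(.419,-.086,.08)"
```

```text
t 1.15 tcp [0.3711 0.0607 0.216 ] gap -0.00011080162173973652 F [1.2 0.4 0.4] j [ 0.13  0.01  1.99  0.    1.14 -1.31]
tool axes y,z: [0.134 0.991 0.   ] [ 0.991 -0.134  0.001] shift cm [ 13.6 -13.9   6.7] yaw of z -7.7
```

Emit:
{"method": "servo_tool", "body": {
  "rows": [
    [0,-5,3,0,0,0,0],
    [3,-8.9,4.1,0,0,0,0],
    [6,-8.9,4.1,0,0,0,0],
    [9,-8.9,4.1,0,0,0,0],
    [13,-8.9,4.1,0,0,0,0],
    [13,-8.9,4.1,0,0,0,0],
    [13,-8.9,4.1,0,0,0,0],
    [13,-8.9,4.1,0,0,0,0]
  ]
}}

```text
time_s: 2.15
tcp_pos: [0.4008, -0.0312, 0.0874]
orientation: [0.707, 0.048, 0.704, -0.048]
force: [-0.1, -0.2, 0.4]
finger_gap: -0.0001
```

```bash
python3 -c "
from h import *
go(.419,-.086,.015)
c=snap('scene','s1.png')
i=c['img'];p=w2px(c,[.45,-.06,.03]).astype(int);print(p)
cv2.imwrite('pics/c1.png',cv2.resize(i[p[1]-100:p[1]+100,p[0]-110:p[0]+110],None,fx=3,fy=3,interpolation=3))"
```

```text
t 2.15 tcp [ 0.4008 -0.0312  0.0874] gap -0.00013679501687440958 F [-0.1 -0.2  0.4] j [-0.11  0.21  2.15  0.    0.78 -1.54]
tool axes y,z: [0.134 0.991 0.   ] [ 0.991 -0.134  0.003] shift cm [ 7.25 -5.19  2.52] yaw of z -7.71
[304 232]
```

View pics/c1.png

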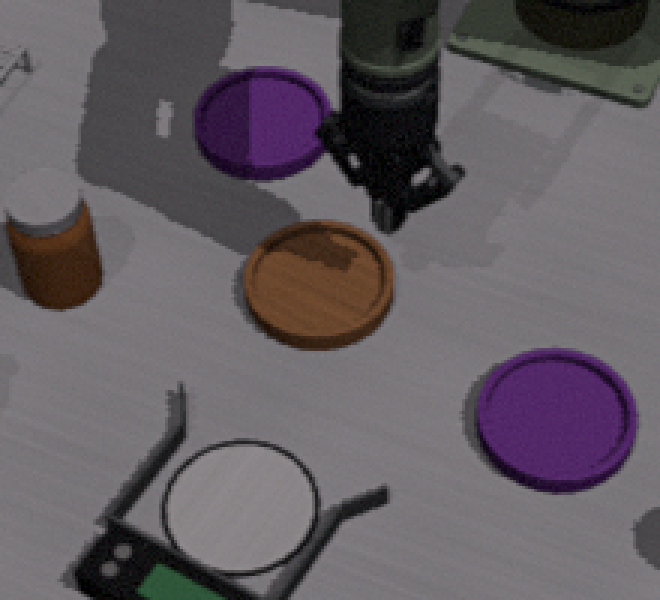

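The crop shows the closed fingertips at about (388,228), behind and to the side of the board at (320,283). The shift is taken from the measured pose.

Emit:
{"method": "servo_tool", "body": {
  "rows": [
    [1,-3,1.5,0,0,0,0],
    [2,-5.2,2.5,0,0,0,0],
    [4,-5.2,2.5,0,0,0,0],
    [5.5,-5.2,2.5,0,0,0,0],
    [7.2,-5.2,2.5,0,0,0,0],
    [7.2,-5.2,2.5,0,0,0,0],
    [7.2,-5.2,2.5,0,0,0,0],
    [7.2,-5.2,2.5,0,0,0,0]
  ]
}}

```text
time_s: 3.2
tcp_pos: [0.418, -0.0861, 0.0148]
orientation: [0.706, 0.047, 0.705, -0.048]
force: [-0.7, -0.2, 1.0]
finger_gap: 0.0
```

```bash
python3 -c "
from h import *
go(.419,-.086,.015)"
```

```text
t 3.2 tcp [ 0.418  -0.0861  0.0148] gap 2.365394037213338e-06 F [-0.7 -0.2  1. ] j [-0.23  0.37  2.18  0.    0.59 -1.67]
tool axes y,z: [ 0.134  0.991 -0.   ] [ 0.991 -0.134  0.002] shift cm [-0.02  0.02  0.09] yaw of z -7.71
```

Emit:
{"method": "servo_tool", "body": {
  "rows": [
    [0,1.5,0,0,0,0,0],
    [0,3,0,0,0,0,0],
    [0,3.8,0,0,0,0,0],
    [0,4.4,0,0,0,0,0],
    [0,5.1,0,0,0,0,0],
    [0,6,0,0,0,0,0],
    [0,7,0,0,0,0,0],
    [0,8,0,0,0,0,0]
  ]
}}

```text
time_s: 4.2
tcp_pos: [0.4281, -0.0061, 0.014]
orientation: [0.705, 0.048, 0.706, -0.048]
force: [-0.5, -2.3, -0.1]
finger_gap: -0.0001
```

Emit:
{"method": "servo_tool", "body": {
  "rows": [
    [0,0.8,0,0,0,0,0],
    [0,1.5,0,0,0,0,0],
    [0,2,0,0,0,0,0],
    [0,2.4,0,0,0,0,0],
    [0,2.4,0,0,0,0,0],
    [0,1,0,0,0,0,0],
    [0,-0.5,0,0,0,0,0],
    [0,-1.7,0,0,0,0,0]
  ]
}}

```text
time_s: 5.2
tcp_pos: [0.4255, -0.0249, 0.014]
orientation: [0.705, 0.048, 0.705, -0.048]
force: [-0.1, -0.2, -0.5]
finger_gap: 0.0004
```

```bash
cat >> h.py <<'E'
def board(f):
    c=snap("top",f)
    hsv=cv2.cvtColor(c["img"],cv2.COLOR_BGR2HSV);m=cv2.inRange(hsv,(5,90,40),(20,255,255));m[:, :270]=0;m[:, 410:]=0;m[:130]=0;m[320:]=0
    n,_,st,ce=cv2.connectedComponentsWithStats(m);i=1+st[1:,4].argmax()
    (u,v),r=cv2.minEnclosingCircle(np.argwhere(m>0)[:,::-1].astype(np.float32)) if 0 else (ce[i],0)
    x,y,w,h=st[i,:4];p=px2w(c,x+w/2-.5,y+h/2-.5,.018)
    d=p[:2]-[.6405,-.0525];print("box",st[i],"board",p[:2].round(4),"in seat frame",(d@[.991,-.134]).round(4),(d@[.134,.991]).round(4))
E
python3 -c "
from h import *
go(.4275,-.0237,.015)
board('t2.png')"
```

```text
t 5.2 tcp [ 0.4255 -0.0249  0.014 ] gap 0.00039107705591320856 F [-0.1 -0.2 -0.5] j [-0.09  0.37  2.18  0.    0.59 -1.52]
tool axes y,z: [0.135 0.991 0.   ] [ 0.991 -0.135 -0.   ] shift cm [-0.1   0.15  0.18] yaw of z -7.78Traceback (most recent call last):
  File "<string>", line 4, in <module>
    board('t2.png')
    ~~~~~^^^^^^^^^^
  File "h.py", line 18, in board
    n,_,st,ce=cv2.connectedComponentsWithStats(m);i=1+st[1:,4].argmax()
                                                      ~~~~~~~~~~~~~~~^^
ValueError: attempt to get argmax of an empty sequence
```

View pics/t2.png

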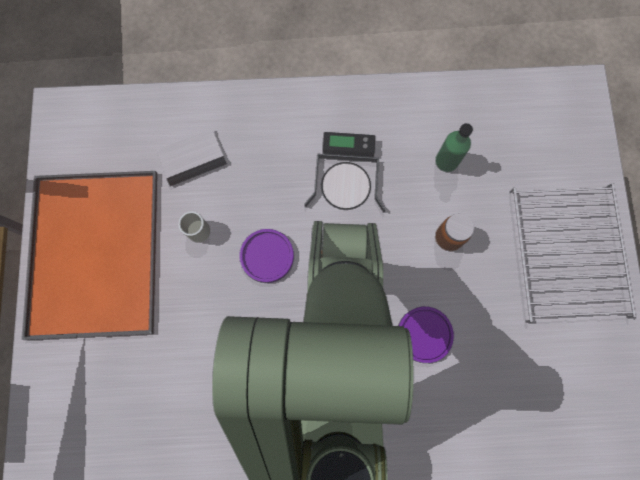

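The top view shows the arm hiding the board, with the guard and everything else undisturbed. I'll measure the board from the scene camera instead.

```bash
python3 - <<'E'
from h import *
c=snap("scene","s2.png")
hsv=cv2.cvtColor(c["img"],cv2.COLOR_BGR2HSV);p=w2px(c,[.4275,-.0237,.02]).astype(int);print(p)
m=cv2.inRange(hsv,(5,80,30),(20,255,255));print(cv2.connectedComponentsWithStats(m)[2][1:][:,:].tolist()[:0])
cv2.imwrite('pics/c2.png',cv2.resize(c["img"][p[1]-90:p[1]+110,p[0]-120:p[0]+100],None,fx=3,fy=3,interpolation=3))
E
```

```text
[321 232]
[]
```

View pics/c2.png

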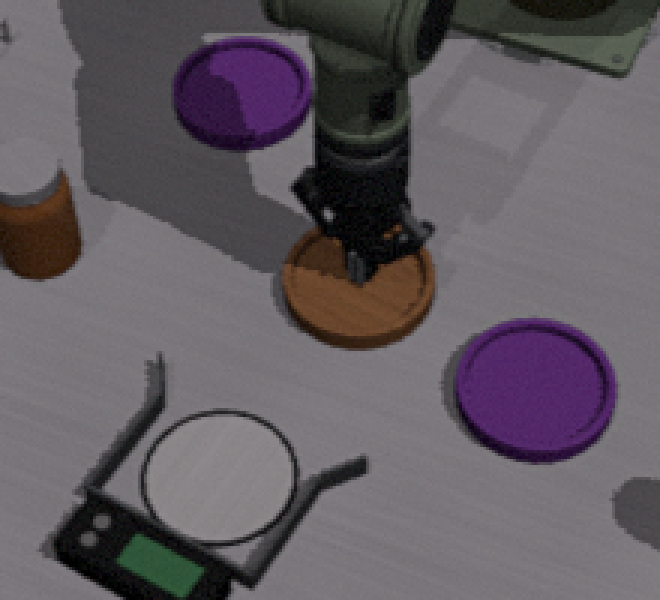

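The board is centred at crop (358,274), with the fingertips near its middle. That puts it on the guard's axis, so I tow it forward.

Emit:
{"method": "servo_tool", "body": {
  "rows": [
    [-0.1,0.15,1.5,0,0,0,0],
    [-0.1,0.15,3,0,0,0,0],
    [-0.1,0.15,4,0,0,0,0],
    [-0.1,0.15,5,0,0,0,0],
    [-0.1,0.15,6.5,0,0,0,0],
    [-0.1,0.15,8,0,0,0,0],
    [-0.1,0.15,9.5,0,0,0,0],
    [-0.1,0.15,11,0,0,0,0]
  ]
}}

```text
time_s: 6.3
tcp_pos: [0.5362, -0.037, 0.0149]
orientation: [0.706, 0.048, 0.705, -0.048]
force: [-1.4, 0.3, -1.8]
finger_gap: 0.0002
```

Emit:
{"method": "servo_tool", "body": {
  "rows": [
    [0,0,1.5,0,0,0,0],
    [0,0,3,0,0,0,0],
    [0,0,4.5,0,0,0,0],
    [0,0,6,0,0,0,0],
    [0,0,7.5,0,0,0,0],
    [0,0,9,0,0,0,0],
    [0,0,10,0,0,0,0],
    [0,0,11,0,0,0,0]
  ]
}}

```text
time_s: 7.3
tcp_pos: [0.6441, -0.0516, 0.015]
orientation: [0.705, 0.048, 0.706, -0.048]
force: [-2.2, -0.6, 0.2]
finger_gap: -0.0001
```

```bash
python3 - <<'E'
from h import *
go(.6405+.046*.991,-.0525-.046*.134,.015)
c=snap("scene","s3.png");p=w2px(c,[.62,-.05,.02]).astype(int)
cv2.imwrite('pics/c3.png',cv2.resize(c["img"][p[1]-90:p[1]+90,p[0]-100:p[0]+100],None,fx=3,fy=3,interpolation=3))
E
```

```text
t 7.3 tcp [ 0.6441 -0.0516  0.015 ] gap -9.603318479080209e-05 F [-2.2 -0.6  0.2] j [-0.1   0.62  1.65  0.    0.87 -1.53]
tool axes y,z: [0.134 0.991 0.   ] [ 0.991 -0.134 -0.001] shift cm [-0.   -0.13  4.25] yaw of z -7.71
```

View pics/c3.png

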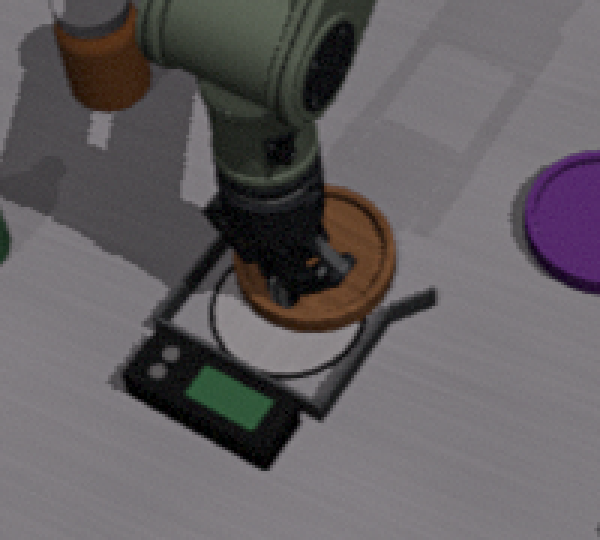

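```bash
python3 - <<'E'
from h import *
c=bot.camera("scene");p=w2px(c,[.62,-.05,.02]).astype(int)
for u,v,z in((316,255,.022),(287,320,0)):
    q=px2w(c,p[0]-100+u/3,p[1]-90+v/3,z)[:2];d=q-[.6405,-.0525];print(q.round(4),(d@[.991,-.134]).round(4),(d@[.134,.991]).round(4))
print([ (w2px(c,[.6405+a*.991+b*.134,-.0525-a*.134+b*.991,.022])-p+[100,90])*3 for a,b in ((-.04,0),(.025,0),(-.04,.065),(-.04,-.065))])
E
```

```text
[ 0.603  -0.0443] -0.0383 0.0031
[ 0.6543 -0.0458] 0.0128 0.0085
[array([313.93821072, 251.68125944]), array([266.90245654, 312.13210094]), array([383.24851328, 288.30324945]), array([246.84190555, 216.22909538])]
```

Emit:
{"method": "servo_tool", "body": {
  "rows": [
    [0,-0.1,0.8,0,0,0,0],
    [0,-0.1,1.5,0,0,0,0],
    [0,-0.1,2.1,0,0,0,0],
    [0,-0.1,2.6,0,0,0,0],
    [0,-0.1,3,0,0,0,0],
    [0,-0.1,3.4,0,0,0,0],
    [0,-0.1,3.8,0,0,0,0],
    [0,-0.1,4,0,0,0,0]
  ]
}}

```text
time_s: 8.4
tcp_pos: [0.6838, -0.058, 0.015]
orientation: [0.706, 0.048, 0.705, -0.048]
force: [-2.9, 0.2, 1.7]
finger_gap: 0.0004
```

```bash
python3 - <<'E'
from h import *
go(.6405+.046*.991,-.0525-.046*.134,.015)
c=bot.camera("scene");q=px2w(c,274.3-.3,301-.3,0);print("plate from scene",q)
t=bot.camera("top")
for n,cc in(("sc",c),("top",t)): print(n,w2px(cc,[.6405,-.0525,0]),w2px(cc,[.650,-.0525,0]))
E
```

```text
t 8.4 tcp [ 0.6838 -0.058   0.015 ] gap 0.00042368032999152 F [-2.9  0.2  1.7] j [-0.1   0.67  1.54  0.    0.93 -1.54]
tool axes y,z: [0.134 0.991 0.   ] [ 0.991 -0.134  0.   ] shift cm [ 0.   -0.04  0.24] yaw of z -7.72
plate from scene [ 0.64434029 -0.04999159  0.        ]
sc [273.78434202 299.05510184] [271.97064131 302.22111916]
top [346.13615383 185.39621342] [345.93754128 181.76772192]
```

Emit:
{"method": "servo_tool", "body": {
  "rows": [
    [0,0,0.1,0,0,0,0],
    [0,0,0.2,0,0,0,0],
    [0,0,0.3,0,0,0,0],
    [0,0,0.35,0,0,0,0],
    [0,0,0.4,0,0,0,0],
    [0,0,0.4,0,0,0,0],
    [0,0,0.4,0,0,0,0],
    [0,0,0.4,0,0,0,0]
  ]
}}

```text
time_s: 9.5
tcp_pos: [0.6876, -0.0585, 0.015]
orientation: [0.706, 0.048, 0.705, -0.048]
force: [-2.3, -0.1, 1.6]
finger_gap: 0.0001
```

Emit:
{"method": "servo_tool", "body": {
  "rows": [
    [0,0,0.1,0,0,0,0],
    [0,0,0.2,0,0,0,0],
    [0,0,0.25,0,0,0,0],
    [0,0,0.3,0,0,0,0],
    [0,0,0.35,0,0,0,0],
    [0,0,0.4,0,0,0,0],
    [0,0,0.4,0,0,0,0],
    [0,0,0.4,0,0,0,0]
  ]
}}

```text
time_s: 10.5
tcp_pos: [0.6913, -0.059, 0.015]
orientation: [0.705, 0.048, 0.706, -0.048]
force: [-3.8, 0.8, 2.1]
finger_gap: -0.0001
```

Emit:
{"method": "servo_tool", "body": {
  "rows": [
    [0,0,0.1,0,0,0,0],
    [0,0,0.15,0,0,0,0],
    [0,0,0.2,0,0,0,0],
    [0,0,0.25,0,0,0,0],
    [0,0,0.3,0,0,0,0],
    [0,0,0.3,0,0,0,0],
    [0,0,0.3,0,0,0,0],
    [0,0,0.3,0,0,0,0]
  ]
}}

```text
time_s: 11.5
tcp_pos: [0.6914, -0.059, 0.0149]
orientation: [0.703, 0.048, 0.708, -0.047]
force: [-9.7, 2.1, 6.9]
finger_gap: 0.0001
```

```bash
python3 - <<'E'
from h import *
go(.6405+.046*.991,-.0525-.046*.134,.015)
c=snap("scene","s4.png");p=w2px(c,[.66,-.05,.02]).astype(int);print(p)
cv2.imwrite('pics/c4.png',cv2.resize(c["img"][p[1]-65:p[1]+55,p[0]-70:p[0]+70],None,fx=5,fy=5,interpolation=3))
E
```

```text
t 11.5 tcp [ 0.6914 -0.059   0.0149] gap 8.89590321084395e-05 F [-9.7  2.1  6.9] j [-0.1   0.68  1.52  0.    0.95 -1.54]
tool axes y,z: [ 0.134  0.991 -0.   ] [ 0.991 -0.134 -0.007] shift cm [-0.   -0.03 -0.53] yaw of z -7.72
[270 301]
```

View pics/c4.png

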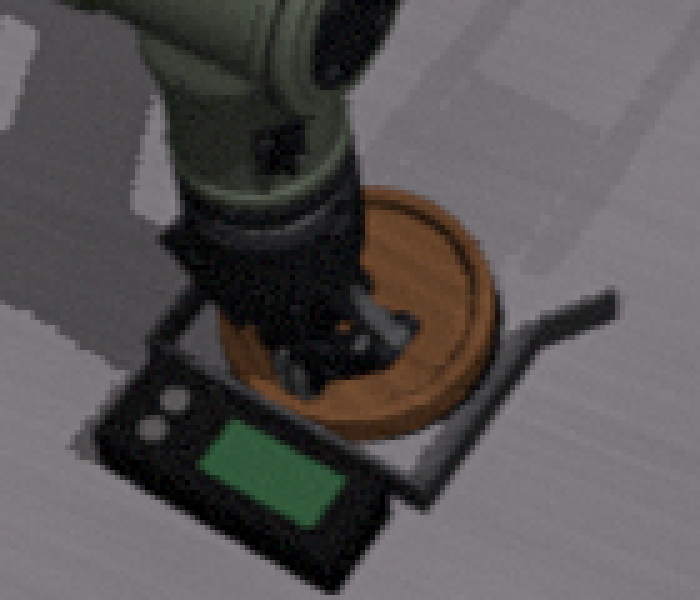

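The force jumped to about 10 N with no further travel, and the picture shows the board's front edge against the back wall at about (385,440). The board is home, so I back off and rise.

Emit:
{"method": "servo_tool", "body": {
  "rows": [
    [0,0,-0.5,0,0,0,0],
    [0,0,-1.2,0,0,0,0],
    [0,0,-2,0,0,0,0],
    [-1,0,-2,0,0,0,0],
    [-4,0,-2,0,0,0,0],
    [-8,0,-2,0,0,0,0],
    [-13,3,-3,0,0,0,0],
    [-18,8,-5,0,0,0,1]
  ]
}}

```text
time_s: 12.55
tcp_pos: [0.6585, 0.0186, 0.1904]
orientation: [0.707, 0.048, 0.704, -0.048]
force: [0.3, 0.6, 0.1]
finger_gap: 0.0172
```

Emit:
{"method": "servo_tool", "body": {
  "rows": [
    [-1,6,-1,0,0,0,1],
    [-1,12,-2,0,0,0,1],
    [-1,18,-3,0,0,0,1],
    [-1,24,-4,0,0,0,1],
    [-1,28,-4,0,0,0,1],
    [-1,28,-4,0,0,0,1],
    [-1,28,-4,0,0,0,1],
    [-1,28,-4,0,0,0,1]
  ]
}}

```text
time_s: 13.55
tcp_pos: [0.6558, 0.3002, 0.198]
orientation: [0.706, 0.048, 0.705, -0.048]
force: [0.7, -1.3, 0.6]
finger_gap: 0.0852
```

```bash
python3 - <<'E'
from h import *
go(.5406,.3142,.12)
c=snap("top","t5.png");board("t5b.png")
s=cv2.imread("pics/s0.png");t=c["img"]
im=np.hstack([cv2.resize(t[140:220,300:400],None,fx=4,fy=4,interpolation=3),cv2.resize(s[280:340,410:470],(320,320),interpolation=3)]);cv2.imwrite("pics/c5.png",im)
d=bot.camera("scene");print(px2w(d,441,303,.08),w2px(d,[.5406,.3142,.08]))
E
```

```text
t 13.55 tcp [0.6558 0.3002 0.198 ] gap 0.08515397362227009 F [ 0.7 -1.3  0.6] j [ 0.41  0.57  1.23 -0.    1.34 -1.02]
tool axes y,z: [0.136 0.991 0.   ] [ 0.991 -0.136  0.   ] shift cm [  7.8   -0.17 -11.61] yaw of z -7.8
box [ 322  157   53   51 2063] board [ 0.6433 -0.0566] in seat frame 0.0033 -0.0037
[0.54334907 0.31265625 0.08      ] [442.04555766 302.24945796]
```

View pics/c5.png

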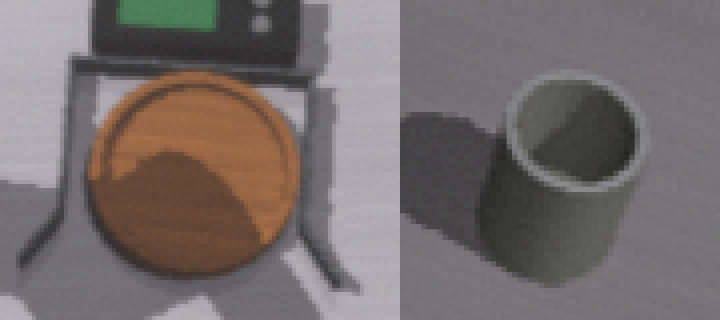

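The crop shows the board at (194,173) with its front edge touching the back wall at about y=75, roughly centred between the sides. The cup rim is at (575,131) in the right panel. The two cameras disagree by about 4 mm, so I use the mean.

Emit:
{"method": "servo_tool", "body": {
  "rows": [
    [0,-0.3,-4,0,0,0,1],
    [0,-0.3,-8,0,0,0,1],
    [1,-0.3,-11.3,0,0,0,1],
    [4,-0.3,-11.3,0,0,0,1],
    [7.5,-0.3,-11.3,0,0,0,1],
    [7.5,-0.3,-11.3,0,0,0,1],
    [7.5,-0.3,-11.3,0,0,0,1],
    [7.5,-0.3,-11.3,0,0,0,1]
  ]
}}

```text
time_s: 14.7
tcp_pos: [0.5442, 0.3141, 0.1244]
orientation: [0.706, 0.048, 0.705, -0.047]
force: [-1.5, 0.3, -0.5]
finger_gap: 0.0851
```

```bash
python3 - <<'E'
from h import *
go(.5435,.313,.035)
c=snap("scene","s6.png");p=w2px(c,[.5435,.313,.08]).astype(int)
cv2.imwrite('pics/c6.png',cv2.resize(c["img"][p[1]-65:p[1]+45,p[0]-70:p[0]+60],None,fx=4,fy=4,interpolation=3))
E
```

```text
t 14.7 tcp [0.5442 0.3141 0.1244] gap 0.08512955282201468 F [-1.5  0.3 -0.5] j [ 0.51  0.48  1.59  0.    1.07 -0.93]
tool axes y,z: [0.135 0.991 0.002] [ 0.991 -0.135  0.003] shift cm [ 8.94 -0.14 -0.08] yaw of z -7.73
```

View pics/c6.png

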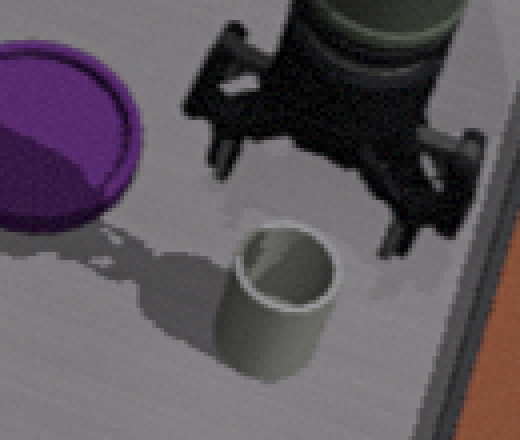

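The fingers straddle the cup: tips at (220,175) and (395,250), cup rim at (288,265). I descend and grip gently.

Emit:
{"method": "servo_tool", "body": {
  "rows": [
    [2,-0.1,0,0,0,0,1],
    [4,-0.1,0,0,0,0,1],
    [6,-0.1,0,0,0,0,1],
    [8,-0.1,0,0,0,0,1],
    [8.9,-0.1,0,0,0,0,1],
    [8.9,-0.1,0,0,0,0,1],
    [8.9,-0.1,0,0,0,0,1],
    [8.9,-0.1,0,0,0,0,1]
  ],
  "squeeze": 30
}}

```text
time_s: 15.75
tcp_pos: [0.5435, 0.3131, 0.0345]
orientation: [0.706, 0.048, 0.705, -0.047]
force: [0.3, 0.7, -0.9]
finger_gap: 0.0852
```

Emit:
{"method": "servo_tool", "body": {
  "rows": [
    [0,0,0,0,0,0,0.9],
    [0,0,0,0,0,0,0.8],
    [0,0,0,0,0,0,0.7],
    [0,0,0,0,0,0,0.6],
    [0,0,0,0,0,0,0.55],
    [0,0,0,0,0,0,0.5],
    [0,0,0,0,0,0,0.5],
    [0,0,0,0,0,0,0.5]
  ]
}}

```text
time_s: 16.75
tcp_pos: [0.5435, 0.3134, 0.0342]
orientation: [0.706, 0.048, 0.705, -0.047]
force: [-1.0, 3.1, 5.4]
finger_gap: 0.0582
```

Emit:
{"method": "servo_tool", "body": {
  "rows": [
    [-0.5,0,0,0,0,0,0.4],
    [-1.5,0,0,0,0,0,0.4],
    [-3,0,0,0,0,0,0.4],
    [-5,0,0,0,0,0,0.4],
    [-7,0,0,0,0,0,0.4],
    [-9,0,0,0,0,0,0.4],
    [-10,0,0,0,0,0,0.4],
    [-10,0,0,0,0,0,0.4]
  ]
}}

```text
time_s: 17.75
tcp_pos: [0.5433, 0.3129, 0.1346]
orientation: [0.706, 0.048, 0.705, -0.047]
force: [-0.4, 0.5, -2.6]
finger_gap: 0.0584
```

```bash
python3 - <<'E'
from h import *
go(.646,-.055,.13)
c=snap("scene","s7.png");t=snap("top","t7.png");p=w2px(c,[.5435,.313,.14]).astype(int);q=w2px(t,[.5435,.313,.18]).astype(int);print(p,q)
im=np.hstack([cv2.resize(c["img"][p[1]-60:p[1]+60,p[0]-50:p[0]+50],None,fx=4,fy=4,interpolation=3),cv2.resize(t["img"][q[1]-60:q[1]+60,q[0]-45:q[0]+45],None,fx=4,fy=4,interpolation=3)]);cv2.imwrite('pics/c7.png',im)
E
```

```text
t 17.75 tcp [0.5433 0.3129 0.1346] gap 0.0583975588535173 F [-0.4  0.5 -2.6] j [ 0.5   0.47  1.58 -0.    1.09 -0.93]
tool axes y,z: [0.134 0.991 0.001] [ 0.991 -0.134  0.001] shift cm [  0.44 -35.08  15.11] yaw of z -7.72
[446 288] [179 210]
```

View pics/c7.png

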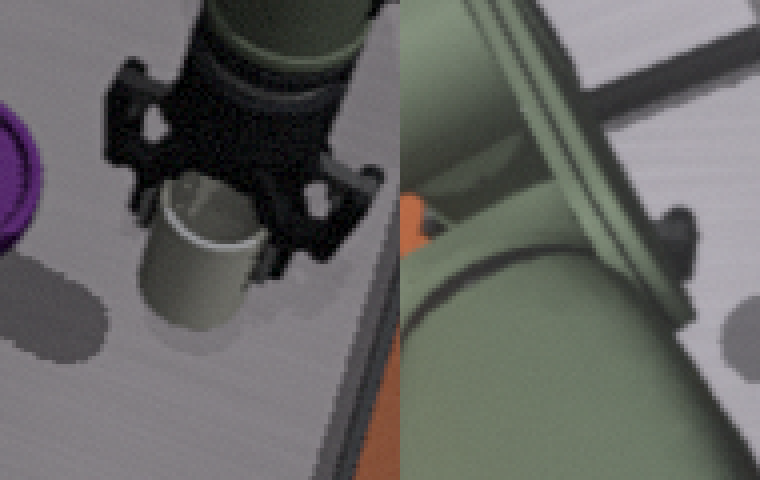

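The cup is held upright, with its rim at about (214,207) in the left panel. I'll work out its offset from the TCP by calculation.

```bash
python3 - <<'E'
from h import *
c=bot.camera("scene")
i=c["img"]
print("rim",px2w(c,449.1,279.4,.18),"expected px",w2px(c,[.5433,.3129,.18]))
# cup bottom lowest pixel, crop (195,330)
print("pred bottom front", max((w2px(c,[.5433+.029*np.cos(a),.3129+.029*np.sin(a),.1]).round(1).tolist() for a in np.linspace(0,6.28,90)),key=lambda p:p[1]),"seen",396+195/4-.4,228+330/4-.4)
# same camera: board centre check from s-view
c2=cv2.imread("pics/s6.png");hsv=cv2.cvtColor(c2,cv2.COLOR_BGR2HSV);m=cv2.inRange(hsv,(5,70,25),(20,255,255));m[:230]=0;m[:, :225]=0;m[:, 340:]=0
n,_,st,ce=cv2.connectedComponentsWithStats(m);k=1+st[1:,4].argmax();print("board blob",st[k],ce[k])
def box(x,y):
    P=[w2px(c,[x+.065*np.cos(a),y+.065*np.sin(a),z]) for a in np.linspace(0,6.28,120) for z in(.002,.022)];P=np.array(P);return P.min(0).round(1),P.max(0).round(1)
print(box(.6433,-.0566),box(.6475,-.054))
E
```

```text
rim [0.54791607 0.31250374 0.18      ] expected px [449.91842256 277.71899501]
pred bottom front [443.8, 310.0] seen 444.35 310.1
board blob [ 243  273   57   51 2231] [271.23263111 297.65665621]
(array([243.1, 271.4]), array([299.1, 323.3])) (array([243.2, 273.1]), array([299.4, 325.2]))
```

Emit:
{"method": "servo_tool", "body": {
  "rows": [
    [0,-2,1,0,0,0,0.4],
    [0,-6,2.6,0,0,0,0.4],
    [0,-10.5,4.5,0,0,0,0.4],
    [0,-15,6.5,0,0,0,0.4],
    [0,-19.5,8.5,0,0,0,0.4],
    [0,-24,10.5,0,0,0,0.4],
    [0,-28,12.2,0,0,0,0.4],
    [0,-31,13.5,0,0,0,0.4]
  ]
}}

```text
time_s: 18.9
tcp_pos: [0.635, -0.0159, 0.1329]
orientation: [0.705, 0.048, 0.706, -0.048]
force: [0.0, 0.2, -2.1]
finger_gap: 0.0584
```

Emit:
{"method": "servo_tool", "body": {
  "rows": [
    [0,-2,0.8,0,0,0,0.4],
    [0,-3.5,1.3,0,0,0,0.4],
    [0,-4,1.5,0,0,0,0.4],
    [0,-4,1.5,0,0,0,0.4],
    [1,-4,1.5,0,0,0,0.4],
    [3,-4,1.5,0,0,0,0.4],
    [5,-4,1.5,0,0,0,0.4],
    [6,-4,1.5,0,0,0,0.4]
  ]
}}

```text
time_s: 19.9
tcp_pos: [0.6436, -0.0533, 0.0718]
orientation: [0.705, 0.047, 0.707, -0.047]
force: [-0.1, 0.8, -2.0]
finger_gap: 0.0584
```

```bash
python3 - <<'E'
from h import *
go(.6455,-.0555,.0465)
c=snap("scene","s8.png")
E
```

```text
t 19.9 tcp [ 0.6436 -0.0533  0.0718] gap 0.05840192530524019 F [-0.1  0.8 -2. ] j [-0.1   0.56  1.6   0.    0.99 -1.54]
tool axes y,z: [0.133 0.991 0.   ] [ 0.991 -0.133 -0.003] shift cm [ 2.53 -0.2   0.22] yaw of z -7.66
```

Emit:
{"method": "servo_tool", "body": {
  "rows": [
    [0.5,-0.2,0.2,0,0,0,0.4],
    [1,-0.2,0.2,0,0,0,0.4],
    [1.5,-0.2,0.2,0,0,0,0.4],
    [1.9,-0.2,0.2,0,0,0,0.4],
    [2.1,-0.2,0.2,0,0,0,0.4],
    [2.2,-0.2,0.2,0,0,0,0.4],
    [2.3,-0.2,0.2,0,0,0,0.4],
    [2.3,-0.2,0.2,0,0,0,0.4]
  ]
}}

```text
time_s: 20.95
tcp_pos: [0.6464, -0.0564, 0.0506]
orientation: [0.706, 0.048, 0.705, -0.048]
force: [-0.6, 0.2, -2.3]
finger_gap: 0.0584
```

```bash
python3 - <<'E'
from h import *
go(.6455,-.0555,.0465)
c=snap("scene","s9.png");p=w2px(c,[.645,-.055,.04]).astype(int);print(p)
cv2.imwrite('pics/c9.png',cv2.resize(c["img"][p[1]-50:p[1]+50,p[0]-60:p[0]+60],None,fx=5,fy=5,interpolation=3))
E
```

```text
t 20.95 tcp [ 0.6464 -0.0564  0.0506] gap 0.058359984491431816 F [-0.6  0.2 -2.3] j [-0.1   0.58  1.62  0.    0.94 -1.54]
tool axes y,z: [0.134 0.991 0.   ] [ 0.991 -0.134  0.   ] shift cm [ 0.41  0.08 -0.1 ] yaw of z -7.72
[270 291]
```

View pics/c9.png

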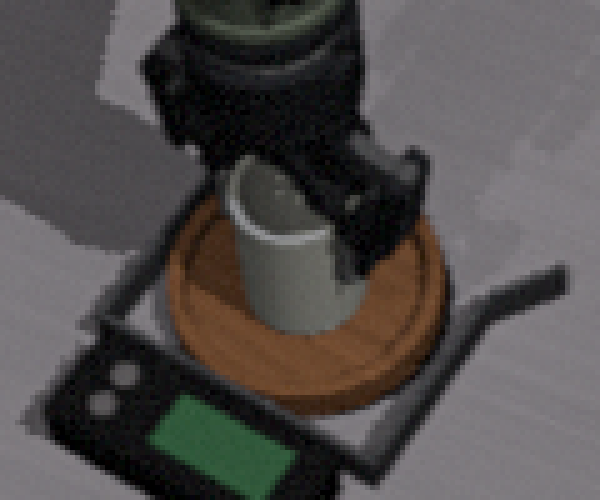

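The picture shows the cup upright over the middle of the board: base front at (303,333), board spanning 165 to 450. It is still about 4 mm above the floor.

Emit:
{"method": "servo_tool", "body": {
  "rows": [
    [0.1,0.05,-0.1,0,0,0,0.4],
    [0.2,0.05,-0.1,0,0,0,0.4],
    [0.3,0.05,-0.1,0,0,0,0.4],
    [0.35,0.05,-0.1,0,0,0,0.4],
    [0.4,0.05,-0.1,0,0,0,0.4],
    [0.4,0.05,-0.1,0,0,0,0.4],
    [0.4,0.05,-0.1,0,0,0,0.4],
    [0.4,0.05,-0.1,0,0,0,0.4]
  ]
}}

```text
time_s: 22.0
tcp_pos: [0.6455, -0.0558, 0.0466]
orientation: [0.706, 0.048, 0.705, -0.048]
force: [0.3, 0.3, -1.7]
finger_gap: 0.0583
```

```bash
python3 - <<'E'
from h import *
go(.6455,-.0555,.0465)
c=bot.camera("scene")
print("pred",max((w2px(c,[.6464+.029*np.cos(a),-.0564+.029*np.sin(a),.0164]).round(1).tolist() for a in np.linspace(0,6.28,90)),key=lambda p:p[1]),"seen 270.2 307.2")
E
```

```text
t 22.0 tcp [ 0.6455 -0.0558  0.0466] gap 0.058268129299440585 F [ 0.3  0.3 -1.7] j [-0.1   0.59  1.62  0.    0.93 -1.54]
tool axes y,z: [0.134 0.991 0.   ] [ 0.991 -0.134  0.   ] shift cm [ 0.01  0.03 -0.  ] yaw of z -7.72
pred [269.2, 307.6] seen 270.2 307.2
```

Fz has just begun to change, so contact is imminent. I'll lower slightly more until the load transfers.

Emit:
{"method": "servo_tool", "body": {
  "rows": [
    [0.05,0,0,0,0,0,0.4],
    [0.08,0,0,0,0,0,0.4],
    [0.1,0,0,0,0,0,0.4],
    [0.1,0,0,0,0,0,0.4],
    [0.1,0,0,0,0,0,0.4],
    [0.1,0,0,0,0,0,0.4],
    [0.1,0,0,0,0,0,0.4],
    [0.1,0,0,0,0,0,0.4]
  ]
}}

```text
time_s: 23.05
tcp_pos: [0.6455, -0.0558, 0.0462]
orientation: [0.706, 0.048, 0.705, -0.048]
force: [-2.0, -0.1, 5.5]
finger_gap: 0.0585
```

The load has gone to the board, so I open slowly and then rise straight up.

Emit:
{"method": "servo_tool", "body": {
  "rows": [
    [0,0,0,0,0,0,0.7],
    [0,0,0,0,0,0,0.75],
    [0,0,0,0,0,0,0.8],
    [0,0,0,0,0,0,0.85],
    [0,0,0,0,0,0,0.95],
    [0,0,0,0,0,0,1],
    [0,0,0,0,0,0,1],
    [0,0,0,0,0,0,1]
  ]
}}

```text
time_s: 24.05
tcp_pos: [0.6454, -0.0558, 0.0455]
orientation: [0.705, 0.048, 0.706, -0.048]
force: [0.4, -0.2, 0.5]
finger_gap: 0.0851
```

Emit:
{"method": "servo_tool", "body": {
  "rows": [
    [-1,0,0,0,0,0,1],
    [-3,0,0,0,0,0,1],
    [-6,0,0,0,0,0,1],
    [-9,0,0,0,0,0,1],
    [-12,0,0,0,0,0,1],
    [-15,0,0,0,0,0,1],
    [-16,4,-2,0,0,0,1],
    [-16,9,-5,0,0,0,1]
  ]
}}

```text
time_s: 25.05
tcp_pos: [0.6088, 0.0403, 0.2076]
orientation: [0.707, 0.049, 0.704, -0.048]
force: [0.4, 0.6, -0.1]
finger_gap: 0.0851
```

Emit:
{"method": "servo_tool", "body": {
  "rows": [
    [0,5,-2,0,0,0,1],
    [0,10,-4,0,0,0,1],
    [0,15,-6,0,0,0,1],
    [0,20,-8,0,0,0,1],
    [0,23,-9,0,0,0,1],
    [0,23,-9,0,0,0,1],
    [0,23,-9,0,0,0,1],
    [0,23,-9,0,0,0,1]
  ]
}}

```text
time_s: 26.05
tcp_pos: [0.55, 0.2789, 0.2058]
orientation: [0.706, 0.048, 0.705, -0.048]
force: [0.7, 0.5, 0.5]
finger_gap: 0.0855
```

```bash
python3 - <<'E'
from h import *
t=snap("top","t10.png");c=snap("scene","s10.png");board("t10b.png")
p=w2px(t,[.645,-.055,.04]).astype(int);q=w2px(c,[.645,-.055,.04]).astype(int);print(p,q)
im=np.hstack([cv2.resize(t["img"][p[1]-40:p[1]+40,p[0]-40:p[0]+40],None,fx=5,fy=5,interpolation=3),cv2.resize(c["img"][q[1]-40:q[1]+40,q[0]-40:q[0]+40],None,fx=5,fy=5,interpolation=3)]);cv2.imwrite("pics/c10.png",im)
print("cup rim pred",w2px(t,[.6455,-.0558,.092])-p+40)
E
```

```text
box [ 322  158   52   50 1329] board [ 0.6421 -0.0553] in seat frame 0.0019 -0.0026
[347 178] [270 291]
cup rim pred [41.83508018 33.19679245]
```

The picture limit is reached, so I check the cup numerically from its silhouette in both views.

```bash
python3 - <<'E'
from h import *
from scipy.optimize import minimize
a=np.linspace(0,2*np.pi,60)
for n,f in(("top","t10.png"),("scene","s10.png")):
    c=bot.camera(n);im=cv2.imread("pics/"+f)
    def hull(x,y,r,zs):
        P=np.array([w2px(c,[x+r*np.cos(t),y+r*np.sin(t),z]) for t in a for z in zs],np.float32);m=np.zeros((480,640),np.uint8)
        cv2.fillConvexPoly(m,np.round(cv2.convexHull(P)*16).astype(np.int32),1,shift=4);return m>0
    sat=cv2.cvtColor(im,cv2.COLOR_BGR2HSV)[...,1];roi=hull(.6445,-.0558,.060,(.02,))|hull(.645,-.0558,.035,(.012,.09))
    roi&=hull(.6445,-.0558,.058,(.022,.022)) 
    brown=(sat>80)&roi; cup=(sat<=80)&roi
    best=min(((np.sum((hull(x,y,.029,(.012,.092))&roi)^cup)),x,y) for x in np.arange(.628,.664,.002) for y in np.arange(-.074,-.038,.002))
    print(n,"cup px",cup.sum(),"best mismatch,x,y",best)
s=bot.read_state();print(s["time_s"])
E
```

```text
top cup px 723 best mismatch,x,y (np.int64(30), np.float64(0.644), np.float64(-0.05599999999999998))
scene cup px 794 best mismatch,x,y (np.int64(25), np.float64(0.644), np.float64(-0.05599999999999998))
26.3
```

```bash
python3 -c "
from h import *
print(bot.close_job())"
```

```text
the job is handed in; nothing more can be done
None
```

The board is home against the guard's back wall, the cup is standing upright in its centre, and the job is handed in at about 26 s. No verdict was reported.

- **Board:** I slid it with closed fingertips inside the dish, first sideways onto the guard's axis, then forward. It stopped at the back wall with the push force jumping from about 4 N to 10 N and no further travel. The last top-camera fix put its centre about 2 mm past the seat point and 3 mm to the side, within tolerance.
- **Cup:** I set it down until its weight rested on the board, then opened the gripper slowly and rose clear. An upright-cup outline fits both cameras at (0.644, -0.056) m, about 2 mm from the board's centre.
- **Robot and bystanders:** The gripper was open and well clear at hand-in. I did not re-measure the jar, oil bottle or scraper at the end. No move was planned near them and no force suggested contact.

**Disagreements and gaps:**
- The two cameras differed by about 4 mm on the plate and the cup while I was measuring, and I worked from roughly the mean.
- My last close-up could not be viewed because the 12-picture limit was reached, so the final check is numerical only.

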